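# Unlock the lime sample carousel, bring the tall jar to the front and hold it

### The job

The carousel of lime sample jars is locked by a long stop pin: pull the pin straight up out of its socket, stand it in the steel cup and let go of it. Then take hold of one of the turntable's two upright handle posts, turn the turntable until the one tall, thick jar is at the front, in line with the pointer, and finish while still gripping the post and holding the turntable still there; nothing is let go at the end. Do not push against the glass jars, and leave the carton, the ring gauge and the mug where they are.

Things in the scene. Friction and masses are not known exactly. Their poses are not given: they have to be found in the camera images.
- carousel: Fixed dark steel base of the carousel (foot disc 170 mm across). Origin on the bench at the turning axis. Its -x axis is the front: an aluminium cone pointer stands there, 118 to 168 mm from the axis and 45 mm up, 26 mm thick at its outer end, pointing inward at the turntable. The pin socket is at front right, 138 mm from the axis, 225 deg counter-clockwise from its +x axis (seen from above).
- front_mark (a point): Inner tip of the pointer cone, 118 mm from the axis, 45 mm above the bench. The turntable's ears and posts pass above it.
- socket_mouth (a point): Centre of the mouth of the aluminium pin socket, a 34 mm square block 55 mm high with an upright hole 15 mm wide and 50 mm deep.
- turntable (a joint): Angle of the round wooden turntable (190 mm across, top 75 mm above the bench), rad, growing counter-clockwise from above. 0 and 6.283: the tall jar is exactly at the pointer; 3.14: it is opposite. Stops at -0.5 and 6.78. Stays where it is left; light friction, 0.15 N m. Starts between 2.14 and 4.14. While the pin is in the socket, the two ears under the posts run against it, so neither 0 nor 6.283 can be reached.
- post_a (a point): Upright round aluminium handle post, 16 mm thick, on an ear of the turntable, 128 mm from the axis; seen from above it stands 135 deg counter-clockwise from the tall jar. This point is on the post's axis at gripping height, 150 mm above the bench (the post runs from 75 to 175 mm). Turns with the turntable. (The rules call the metal of post_a turntable_c3, that of post_b turntable_c4, and the jars turntable_c5 to turntable_c12.)
- post_b (a point): The other handle post, alike, opposite post_a (45 deg clockwise from the tall jar seen from above).
- tall_jar (a point): Centre of the top of the lid of the one tall jar (glass, aluminium lid, 54 mm across, 100 mm high; also the thickest), fixed in its place on the turntable 55 mm from the axis; this point is 175 mm above the bench. The three low jars (40 mm across, 50 mm high, lids 125 mm above the bench) are fixed likewise at the other three quarters.
- pin: The loose stop pin, 220 mm long, 0.16 kg: steel shaft 12 mm thick, 155 mm long, then a black plastic grip 22 mm thick, 65 mm long. Origin at its lower tip, z up along the pin.
- pin_grip (a point): Middle of the pin's black grip, 190 mm above its tip: where to grasp it, from above.
- pin_tip (a point): Lower tip of the pin. It starts 50 mm deep in the socket, 5 mm above the bench.
- cup_rim (a point): Centre of the mouth of the upright steel cup fixed to the bench, 56 mm across outside, 48 mm inside, 120 mm high. The pin, let go in it, leans against its rim.
- cup_in (a point): Centre of the cup's inner floor, 5 mm above the bench.
- carton: Bystander: small open cardboard carton of limes, 200 x 150 x 85 mm. Origin at the centre of its underside.
- ring_gauge: Bystander: flat aluminium sizing ring, 76 mm across, 14 mm high. Origin at the centre of its underside.
- mug: Bystander: white mug, 76 mm across, 85 mm high. Origin at the centre of its underside.
Things that resemble listed ones, but are neither listed nor needed, are in the scene too. What is meant by the pin is not orange, red or turquoise, and is the smaller of those in its own colour.

How it is judged:
By the outcome, as a careful person would: the job done as asked, in the order asked, and still so for the second after the job is handed in, while the arm keeps its last pose, push and grip.
It also fails if it takes over 61 s, if anything falls off the work surface, if the arm or the gripper's body presses on something with over 40 N, if the wrist force passes 120 N, or if a joint passes its speed limit or range.

### The arm

A 7-joint arm with a two-finger parallel gripper is mounted at the origin on the work surface. World frame = base frame: x ahead of the robot, y to its left, z up, the work surface at z = 0. Lengths are in m, angles in rad, forces in N, time in s.
With the tool pointing down it reaches from about 0.4 to 0.875 m from the base axis. Payload 6.5 kg.
Tool frame: the origin (TCP) lies on the centre line of the jaws, within the pads' length; the fingertips stand 25 mm ahead of it and the grasp point (between the pads) lies 6 mm ahead of it (env.nose_length is the distance from the TCP to the fingertips, in m); y points along the fingers, z is the direction in which the jaws open and shut, and the axes are right-handed (so a half turn about y gives the same grasp; the last joint's range is limited). The gripper opens to 85 mm and grips with 20 to 120 N. Pads are 22 mm wide; open, the fingers measure 114 mm over their backs; the gripper's body (76 mm by 85 mm) begins 54 mm behind the grasp point. The pads swing forward as they close: fully open they stand 13 mm farther back than shut.
Start: joints at [-1.358, 0.536, -0.004, 1.538, 0.003, 1.067, -0.071], TCP at [0.179, 0.625, 0.233] pointing down, gripper open.
Joint ranges: [-2.7, 2.7], [-0.37, 2.16], [-1.27, 1.26], [0.24, 2.4], [-1.31, 4.45], [0.19, 1.91], [-2.76, 2.76]. Speed limits (rad/s): [2.39, 2.39, 3.14, 3.14, 3.14, 3.14, 3.14].

### API

Orientations are given as a 3x3 rotation matrix whose columns are the frame's x, y, z axes.
In Python, from bench import env gives the robot as it stands. The module is installed in compiled form; this text tells all that it offers.
- The arm moves only by the tool servo_tool, never from a script. Its argument "targets" is a list that holds one entry, the list of rows, each a list of 7 numbers: the turn, a rotation vector about the tool's x, y, z in degrees, then the shift along the tool's x, y, z in mm, then the opening, from 0 (shut) to 1 (fully open). In form: [[[wx, wy, wz, x, y, z, gripper], ...]]. A call has 1 to 12 rows; each row shifts and turns the pose as measured when the row begins, along the tool's axes as they then stand; what a row does not reach is not made up. A row lasts 1/12 s, in which the tool goes at most 41.7 mm and 7.16 degrees, less where a joint would pass 70% of its speed; a pose out of reach is approached as far as the arm can. A call with a gripper value outside its range is refused whole. The fingers move at their own pace and stop on an object; "squeeze" is the grip in N (left out, the last holds). Time passes only in rows, so rows that do not move let the fingers close. It gives the time, the measured TCP pose, the force and the opening at its end, in the units of the state.
- env.state(): the state, without advancing time (a new reading comes with each control period).
- env.camera(name): name is "scene" or "top" or "wrist"; returns a dict with "color" (420x560x3 uint8, red, green, blue), "range_z" (420x560 float32, m along the optical axis (not along the pixel's ray), 0 where there is no reading), "fovy" (degrees; the focal length in pixels is half the picture's height over the tangent of half this angle, whatever the lens; pixels are square), "cx", "cy" (the principal point, pixels), "view" (4x4, takes a point from world to camera coordinates); the wrist camera has in their place "tool_from_camera" (4x4, takes a point from camera to tool coordinates, whose origin is the TCP and whose axes are the tool frame's). Camera axes: x right, y down, z forward; pixel columns grow to the right and rows downward; lengths in m; the calibration is good to about 2 mm. A picture is of the moment at which its call begins: read the wrist's pose just before it.
- env.close_job(): hands the job in, once; it reports no verdict.
The state is a dict: "clock": time; "joints": joint angles; "qd": joint speeds; "effort": joint torques, N m; "ee_pos": TCP position; "orientation": TCP orientation; "force": force on the tool from outside, world axes, zero at the start; "ft_torque": the same for the moment, N m; "grip_width": finger opening in m.
Only numpy, scipy, OpenCV 4.12 (cv2) and the standard library are available. Lean on these libraries where they do the work, as an engineer would, in place of code of your own. Each camera call takes 0.05 s, during which the arm holds its last target. There are 200 camera calls.

## Working session

There is one attempt and no reset: what is moved stays moved. The work goes in short steps, Python scripts to look and compute and a tool call to move; the robot and the scene stay as the last step left them, time stands still between calls to the robot, and variables do not carry over. Pictures are saved under pics/ and viewed, about 8 in all and at most 12, crops included, and the job is handed in when it is done.

Besides the shell and the picture viewer there is one more tool, called after "Request:" in YAML: its name, and indented under it one key for each argument. servo_tool: Moves the arm, as the interface text tells. Its arguments: {"type":"object","properties":{"targets":{"type":"array"},"squeeze":{"type":"number"}},"required":["targets"]}

```bash
mkdir -p pics; cat > h.py <<'E'
import numpy as np, cv2
from bench import env
def K(c):
    f=c["color"].shape[0]/2/np.tan(np.radians(c["fovy"])/2); return f,c["cx"],c["cy"]
def pose(c,s=None):
    if "view" in c: return np.linalg.inv(np.array(c["view"]))
    T=np.eye(4);T[:3,:3]=s["orientation"];T[:3,3]=s["ee_pos"];return T@np.array(c["tool_from_camera"])
def onplane(c,u,v,z,s=None):
    f,cx,cy=K(c);T=pose(c,s);d=T[:3,:3]@np.array([(u-cx)/f,(v-cy)/f,1]);o=T[:3,3];return o+d*(z-o[2])/d[2]
def cloud(c,s=None):
    f,cx,cy=K(c);T=pose(c,s);r=c["range_z"];v,u=np.mgrid[:r.shape[0],:r.shape[1]]
    P=np.stack([(u-cx)/f*r,(v-cy)/f*r,r],-1)@T[:3,:3].T+T[:3,3];P[r<=0]=np.nan;return P
def proj(c,p,s=None):
    f,cx,cy=K(c);q=np.linalg.inv(pose(c,s))@np.append(p,1);return q[0]/q[2]*f+cx,q[1]/q[2]*f+cy
def save(n,im):cv2.imwrite(f"pics/{n}.png",np.ascontiguousarray(im[...,::-1]))
E
python3 - <<'E'
from h import *
np.set_printoptions(precision=3,suppress=True)
s=env.state();print(s)
for n in("scene","top"):
    c=env.camera(n);save(n,cv2.resize(c["color"],(800,600)));np.save(f"pics/{n}.npy",c,allow_pickle=True);print(n,K(c),pose(c)[:3,3])
E
```

```text
{'clock': 0.0, 'joints': array([-1.358,  0.537, -0.004,  1.539,  0.003,  1.067, -0.071]), 'qd': array([ 0.   , -0.002, -0.   , -0.002,  0.001, -0.001, -0.003]), 'effort': array([  0.   , -58.34 ,   1.049, -25.911,   0.012,   0.01 ,  -0.   ]), 'ee_pos': array([0.179, 0.624, 0.232]), 'orientation': array([[ 0.961, -0.   ,  0.275],
       [-0.275, -0.002,  0.961],
       [ 0.   , -1.   , -0.002]]), 'force': array([-0.781,  0.655,  0.72 ]), 'ft_torque': array([ 0.001, -0.063,  0.04 ]), 'grip_width': 0.08533715919813954}
scene (np.float64(463.6840775695941), 288.46318929214243, 215.70846785526126) [1.037 0.583 0.832]
top (np.float64(429.06718744654466), 280.2486355847368, 207.98378269927235) [0.422 0.098 1.065]
```

View pics/scene.png

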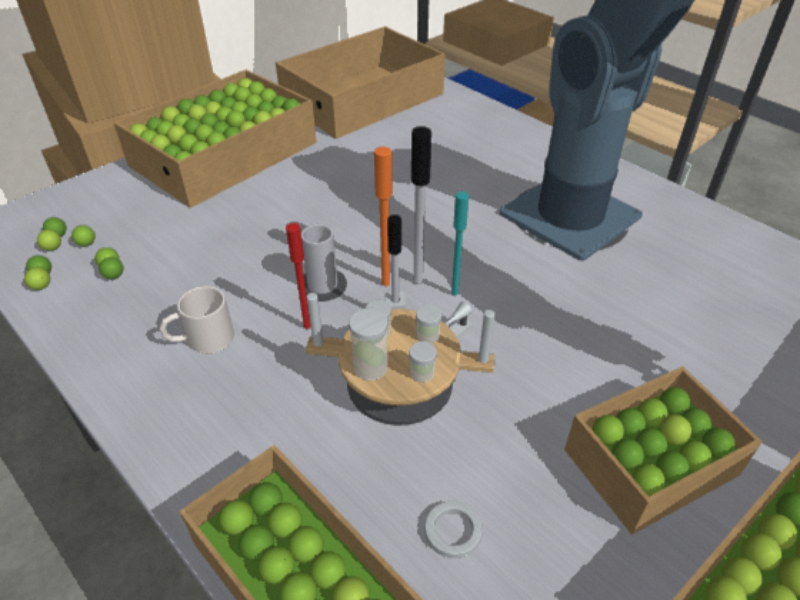

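View pics/top.png

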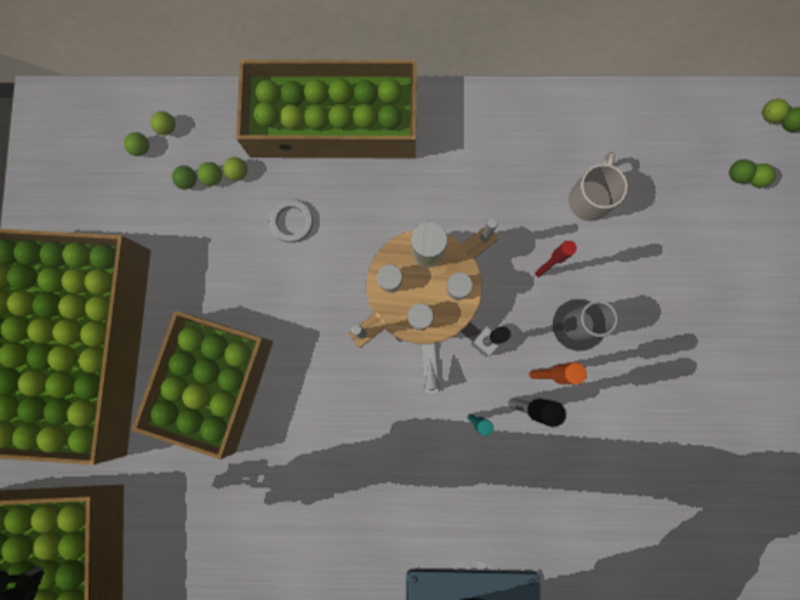

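The scene picture shows a turntable at (400,355) and a pointer at (458,315). The small black-gripped pin stands in the socket block at (395,235). There is a bigger black one at (420,155), plus red, orange and turquoise ones, and the steel cup is at (320,260). In the top picture the pin's grip is at (498,335), the cup rim at (598,318), the tall jar at (430,240) and the posts at (490,228) and (357,330).

Black candidates in the top picture are (498,335) and (546,411). The pin is the first: it is smaller and sits in the square socket block at the carousel. I'll measure and confirm it in a crop.

```bash
python3 - <<'E'
from h import *
np.set_printoptions(precision=4,suppress=True)
C={n:np.load(f"pics/{n}.npy",allow_pickle=True).item() for n in("scene","top")}
c=C["top"];P=cloud(c);im=c["color"];hsv=cv2.cvtColor(im,cv2.COLOR_RGB2HSV)
def blobs(m,z,name,mina=15):
    n,l,st,ce=cv2.connectedComponentsWithStats(m.astype(np.uint8))
    for i in range(1,n):
        if st[i,4]>=mina: print(name,ce[i],st[i,4],"plane",onplane(c,*ce[i],z)[:2],"cloud",np.nanmean(P[l==i],0),"bb",st[i,2:4])
R=np.zeros(im.shape[:2],bool);R[140:320,230:450]=1
Z=P[...,2]
blobs(R&(hsv[...,2]<45)&(Z>.1),.225,"dark")
blobs(R&(abs(Z-.175)<.006),.175,"z175")
blobs(R&(abs(Z-.125)<.005),.125,"z125")
blobs(R&(abs(Z-.120)<.006),.12,"z120")
blobs(R&(abs(Z-.055)<.005),.055,"z55")
w=R&(abs(Z-.075)<.006)&(hsv[...,1]>70)
pts=cv2.findContours(w.astype(np.uint8),cv2.RETR_EXTERNAL,cv2.CHAIN_APPROX_NONE)[0]
k=max(pts,key=cv2.contourArea)[:,0];Q=np.array([onplane(c,*p,.075)[:2] for p in k])
# robust circle
ctr=Q.mean(0)
for _ in range(10):
    r=np.linalg.norm(Q-ctr,axis=1);S=Q[abs(r-.095)<.012] if _>1 else Q
    A=np.c_[2*S,np.ones(len(S))];x=np.linalg.lstsq(A,(S**2).sum(1),rcond=None)[0];ctr=x[:2]
print("table",ctr,np.sqrt(x[2]+ctr@ctr),len(S))
save("c1",np.hstack([cv2.resize(im[205:305,310:410],(400,400),interpolation=2),cv2.resize(C["scene"]["color"][80:230,205:355],(400,400),interpolation=2)]))
E
```

```text
dark [349.4959 234.2149] 121 plane [ 0.4805 -0.0173] cloud [ 0.4811 -0.0186  0.2151] bb [14 11]
dark [382.2519 287.9714] 385 plane [ 0.3779 -0.079 ] cloud [ 0.3819 -0.0633  0.2978] bb [27 19]
z175 [344.4043 155.234 ] 47 plane [ 0.6513 -0.015 ] cloud [ 0.6513 -0.015   0.1749] bb [8 8]
z175 [300.2104 166.8597] 499 plane [0.6255 0.0784] cloud [0.6255 0.0784 0.1752] bb [25 25]
z175 [389.5882 179.5882] 17 plane [ 0.5994 -0.1091] cloud [ 0.5994 -0.1091  0.175 ] bb [8 8]
z175 [249.2979 229.7021] 47 plane [0.4913 0.1836] cloud [0.4912 0.1836 0.1755] bb [8 8]
z125 [272.3618 193.1179] 246 plane [0.577  0.1388] cloud [0.577  0.1388 0.1252] bb [18 18]
z125 [321.524 198.616] 250 plane [0.5655 0.0298] cloud [0.5655 0.0299 0.1253] bb [18 18]
z125 [294.1076 220.255 ] 251 plane [0.5169 0.0901] cloud [0.5169 0.0901 0.1253] bb [18 18]
z120 [299.3333 181.5238] 21 plane [0.6046 0.079 ] cloud [0.6045 0.079  0.1202] bb [20  6]
z120 [272.4561 193.4912] 171 plane [0.577  0.1388] cloud [0.5764 0.1386 0.1239] bb [18 18]
z120 [321.1734 199.0983] 173 plane [0.5652 0.0303] cloud [0.5646 0.0306 0.1242] bb [18 18]
z120 [419.2822 222.227 ] 163 plane [ 0.5156 -0.1847] cloud [ 0.5157 -0.1849  0.1195] bb [27 25]
z120 [293.9598 220.2586] 174 plane [0.5174 0.0904] cloud [0.517  0.0904 0.1244] bb [18 18]
z55 [411.037  145.2222] 27 plane [ 0.7077 -0.1901] cloud [ 0.7076 -0.19    0.0551] bb [14 10]
z55 [419.7273 222.2273] 22 plane [ 0.522  -0.2052] cloud [ 0.522  -0.2052  0.055 ] bb [ 7 15]
z55 [401.2353 229.5882] 17 plane [ 0.5043 -0.1617] cloud [ 0.5043 -0.1618  0.0544] bb [ 8 13]
z55 [339.5957 238.7589] 141 plane [ 0.4813 -0.0175] cloud [ 0.4813 -0.0174  0.0555] bb [19 20]
z55 [302.0787 266.191 ] 89 plane [0.4166 0.0701] cloud [0.4166 0.0701 0.0537] bb [10 15]
table [0.5701 0.0848] 0.09324222171855286 211
```

View pics/c1.png

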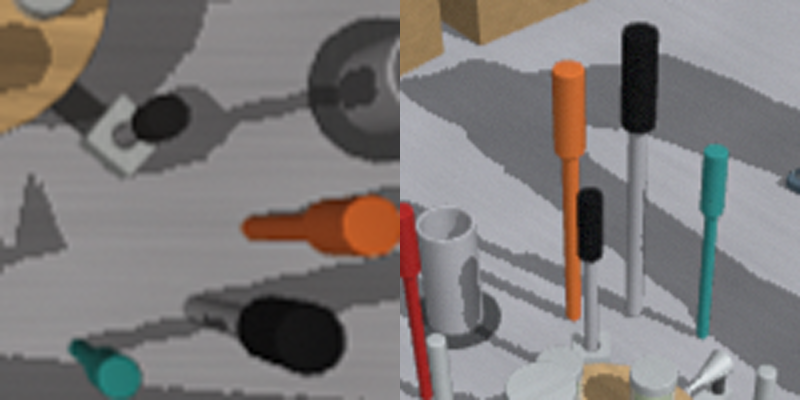

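The crop confirms the pin: small black grip, steel shaft, seated in the square block. Next I'll measure the neighbours' positions and heights for clearance, and the pointer direction.

```bash
python3 - <<'E'
from h import *
np.set_printoptions(precision=3,suppress=True)
C={n:np.load(f"pics/{n}.npy",allow_pickle=True).item() for n in("scene","top")}
for n,c in C.items():
    P=cloud(c);hsv=cv2.cvtColor(c["color"],cv2.COLOR_RGB2HSV);H,S,V=[hsv[...,i].astype(int) for i in range(3)]
    W=(P[...,0]>.3)&(P[...,0]<.75)&(P[...,1]>-.3)&(P[...,1]<.05)&(P[...,2]>.02)
    for name,m in dict(red=((H<5)|(H>174))&(S>120),orange=(H>=5)&(H<16)&(S>160),teal=(H>78)&(H<100)&(S>90),dark=(V<45)&(P[...,2]>.1)).items():
        m=m&W;k,l,st,ce=cv2.connectedComponentsWithStats(m.astype(np.uint8))
        for i in range(1,k):
            if st[i,4]<40: continue
            Q=P[l==i];z0,z1=np.nanpercentile(Q[:,2],[2,98])
            print(n,name,st[i,4],"z",z0,z1,"lo",np.nanmedian(Q[Q[:,2]<z0+.02],0),"hi",np.nanmedian(Q[Q[:,2]>z1-.01],0))
    ax=np.array([.5713,.0843])
    d=P[...,:2]-ax;r=np.hypot(d[...,0],d[...,1]);a=np.degrees(np.arctan2(d[...,1],d[...,0]))%360
    # pointer silhouette: by colour/height
    m=(r>.112)&(r<.172)&(abs(a-184)<14)&(P[...,2]>.03)&(P[...,2]<.07)
    for lo in np.arange(.115,.17,.01):
        k=m&(r>=lo)&(r<lo+.01);
        if k.sum(): print(n,"ptr r%.3f"%lo,k.sum(),"angle min/max/mean",a[k].min(),a[k].max(),a[k].mean(),"z",P[k][:,2].max())
E
```

```text
scene red 441 z 0.028958872784547295 0.2212729743605824 lo [ 0.606 -0.11   0.035] hi [ 0.606 -0.109  0.219]
scene orange 678 z 0.034244943542863275 0.2851122275226108 lo [ 0.433 -0.098  0.039] hi [ 0.435 -0.097  0.283]
scene teal 409 z 0.026894603239664902 0.2215711445510839 lo [0.36  0.007 0.035] hi [0.36  0.006 0.219]
scene dark 491 z 0.22689359168606896 0.315758334871687 lo [ 0.391 -0.058  0.236] hi [ 0.387 -0.061  0.314]
scene dark 227 z 0.16487770792486964 0.22618658874736716 lo [ 0.49  -0.013  0.174] hi [ 0.486 -0.016  0.224]
scene ptr r0.115 4 angle min/max/mean 182.86260388235576 185.13564612399912 183.9961484631836 z 0.05159110557156321
scene ptr r0.125 14 angle min/max/mean 182.65357818168016 184.96903653437815 183.65037616442288 z 0.05221726910871327
scene ptr r0.135 23 angle min/max/mean 182.01709407317898 186.0609936903704 183.71164390411087 z 0.055362228148801096
scene ptr r0.145 30 angle min/max/mean 181.06327465879696 187.7657071315442 183.53580760912573 z 0.057481207434035286
scene ptr r0.155 40 angle min/max/mean 180.44093799493362 188.21361801920125 183.21981790395
[... 665 characters left out ...]
67  0.315]
top ptr r0.115 6 angle min/max/mean 184.26694905686261 185.60108245033487 184.93474214360594 z 0.05064046736875105
top ptr r0.125 13 angle min/max/mean 183.9921815923091 187.038418500482 185.28827634207968 z 0.0520344873487073
top ptr r0.135 22 angle min/max/mean 182.80827391655018 187.63216223889836 185.05386591911446 z 0.052909703087747895
top ptr r0.145 34 angle min/max/mean 181.75276061924413 188.14467802365536 184.81823678663073 z 0.058429672975113034
top ptr r0.155 40 angle min/max/mean 181.6603486311695 189.10834116970474 185.2599861731896 z 0.0578138576581646
top ptr r0.165 16 angle min/max/mean 180.89826135452267 188.95928404823238 185.30594614618735 z 0.05836589911879386
```

Request:
servo_tool:
  targets:
    - [[0, -5.33, 0, 0, -35, 0, 1], [0, -5.33, 0, 0, -35, 0, 1], [0, -5.33, 0, 0, -35, 0, 1], [0, 0, 0, 0, -20, 0, 1], [0, 0, 0, 17, 0, -35, 1], [0, 0, 0, 17, 0, -35, 1], [0, 0, 0, 17, 0, -35, 1], [0, 0, 0, 17, 0, -35, 1], [0, 0, 0, 17, 0, -35, 1], [0, 0, 0, 17, 0, -35, 1], [0, 0, 0, 17, 0, -35, 1], [0, 0, 0, 17, 0, -35, 1]]

```text
clock: 1.1
ee_pos: [0.3168, 0.3401, 0.3571]
orientation: [[0.999, -0.007, -0.031], [0.031, -0.009, 0.999], [-0.008, -1.0, -0.009]]
force: [0.5, -0.2, 1.3]
grip_width: 0.0853
```

Request:
servo_tool:
  targets:
    - [[0, 0.5, 0, 16, 0, -35, 1], [0, 0.5, 0, 16, 0, -35, 1], [0, 0.4, 0, 16, 0, -35, 1], [0, 0.4, 0, 16, 0, -35, 1], [0, 0, 0, 16, 0, -35, 1], [0, 0, 0, 16, 0, -35, 1], [0, 0, 0, 16, 0, -35, 1], [0, 0, 0, 16, 0, -35, 1], [0, 0, 0, 15, 0, -35, 1], [0, 0, 0, 10, 0, -25, 1], [0, 0, 0, 6, 0, -10, 1], [0, 0, 0, 0, 0, 0, 1]]

```text
clock: 2.1
ee_pos: [0.4809, -0.0393, 0.3579]
orientation: [[1.0, -0.008, 0.015], [-0.015, -0.012, 1.0], [-0.008, -1.0, -0.012]]
force: [-0.4, 0.3, 0.4]
grip_width: 0.0852
```

```bash
python3 - <<'E'
from h import *
np.set_printoptions(precision=4,suppress=True)
s=env.state();print(s["ee_pos"],s["orientation"],s["joints"]);c=env.camera("wrist")
im=c["color"].copy()
for p in([.4825,-.0195,.225],[.4813,-.0195,.055]):
    u,v=proj(c,p,s);cv2.circle(im,(int(u),int(v)),4,(255,0,255),1);print(u,v)
save("w1",im)
P=cloud(c,s);V=im.max(-1);m=(V<60)&(abs(P[...,2]-.225)<.005)&(abs(P[...,0]-.4825)<.03)&(abs(P[...,1]+.02)<.03)
if m.any():
    v,u=np.nonzero(m);print(m.sum(),u.mean(),v.mean(),onplane(c,u.mean(),v.mean(),.225,s),P[m].min(0),P[m].max(0))
E
```

```text
[ 0.4809 -0.0393  0.3579] [[ 0.9999 -0.0081  0.0151]
 [-0.0152 -0.012   0.9998]
 [-0.008  -0.9999 -0.0121]] [-0.4555  0.126   0.4863  1.8224 -0.0497  1.2159  1.6008]
297.35240201764145 204.5357481617478
290.20495691424543 174.4215875055554
421 295.0285035629454 204.81710213776722 [ 0.4827 -0.0215  0.225 ] [ 0.4733 -0.0311  0.2201] [ 0.4932 -0.0111  0.2272]
```

View pics/w1.png

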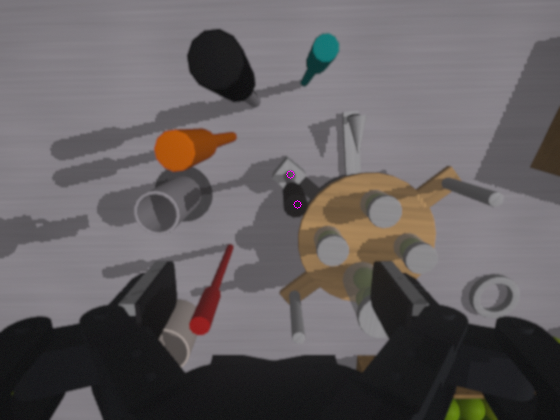

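Request:
servo_tool:
  targets:
    - [[0.7, 0, -0.5, 2, 0, 18.5, 1], [0, 0, 0, 0, 10, 0, 1], [0, 0, 0, 0, 30, 0, 1], [0, 0, 0, 0, 30, 0, 1], [0, 0, 0, 0, 30, 0, 1], [0, 0, 0, 0, 25, 0, 1], [0, 0, 0, 0, 18, 0, 1], [0, 0, 0, 0, 8, 0, 1], [0, 0, 0, 0, 0, 0, 1]]

```text
clock: 2.9
ee_pos: [0.4775, -0.0095, 0.1971]
orientation: [[1.0, -0.003, -0.002], [0.002, 0.004, 1.0], [-0.003, -1.0, 0.004]]
force: [0.2, 0.2, 0.1]
grip_width: 0.0856
```

Request:
servo_tool:
  targets:
    - [[0, 0, 0, 5, -2, -11.5, 1], [0, 0, 0, 0, 0, 0, 1]]

```text
clock: 3.07
ee_pos: [0.4817, -0.0198, 0.199]
orientation: [[1.0, -0.005, -0.005], [0.005, 0.004, 1.0], [-0.005, -1.0, 0.004]]
force: [-0.3, -0.2, 1.3]
grip_width: 0.0853
```

Request:
servo_tool:
  squeeze: 40
  targets:
    - [[0, 0, 0, 1, 0, -1, 0.3], [0, 0, 0, 0, 0, 0, 0.1], [0, 0, 0, 0, 0, 0, 0.1], [0, 0, 0, 0, 0, 0, 0.1], [0, 0, 0, 0, 0, 0, 0.1], [0, 0, 0, 0, 0, 0, 0.1], [0, 0, 0, 0, 0, 0, 0.1], [0, 0, 0, 0, 0, 0, 0.1]]

```text
clock: 3.73
ee_pos: [0.4841, -0.0186, 0.2021]
orientation: [[1.0, -0.0, -0.008], [0.008, 0.006, 1.0], [-0.0, -1.0, 0.006]]
force: [-0.6, -0.8, 0.0]
grip_width: 0.0208
```

Request:
servo_tool:
  targets:
    - [[0, 0, 0, 0, -8, 0, 0.1], [0, 0, 0, 0, -12, 0, 0.1], [0, 0, 0, 0, -12, 0, 0.1], [0, 0, 0, 0, -12, 0, 0.1]]

```text
clock: 4.07
ee_pos: [0.4818, -0.0192, 0.2459]
orientation: [[1.0, -0.006, -0.007], [0.007, 0.004, 1.0], [-0.006, -1.0, 0.004]]
force: [0.7, -0.8, -2.7]
grip_width: 0.0203
```

Request:
servo_tool:
  targets:
    - [[0, 0, 0, 0, -12, 0, 0.1], [0, 0, 0, 0, -25, 0, 0.1], [0, 0, 0, 0, -25, 0, 0.1], [0, 0, 0, 0, -25, 0, 0.1], [0, 0, 0, 0, -15, 0, 0.1], [0, 0, 0, 0, 0, 0, 0.1]]

```text
clock: 4.57
ee_pos: [0.4812, -0.0197, 0.3563]
orientation: [[1.0, -0.007, -0.005], [0.005, 0.005, 1.0], [-0.007, -1.0, 0.005]]
force: [0.1, -0.3, -2.5]
grip_width: 0.0207
```

Request:
servo_tool:
  targets:
    - [[0, 0, 0, 3, 0, -10, 0.1], [0, 0, 0, 4, 0, -20, 0.1], [0, 0, 0, 4, 0, -25, 0.1], [0, 0, 0, 5, 0, -25, 0.1], [0, 0, 0, 5, 0, -25, 0.1], [0, 0, 0, 5, 0, -25, 0.1], [0, 0, 0, 4, 0, -20, 0.1], [0, 0, 0, 3, 0, -12, 0.1], [0, 0, 0, 0, 0, 0, 0.1], [0, 0, 0, 0, 0, 0, 0.1]]

```text
clock: 5.4
ee_pos: [0.5122, -0.1851, 0.3475]
orientation: [[1.0, -0.017, -0.01], [0.01, 0.009, 1.0], [-0.017, -1.0, 0.009]]
force: [0.2, 0.1, -2.7]
grip_width: 0.0205
```

```bash
python3 - <<'E'
from h import *
np.set_printoptions(precision=4,suppress=True)
s=env.state();print(s["ee_pos"],s["orientation"],s["clock"]);c=env.camera("wrist")
save("w2",c["color"])
def rim(c,s):
    P=cloud(c,s);m=(abs(P[...,2]-.12)<.004)&(np.hypot(P[...,0]-.5157,P[...,1]+.185)<.045)
    Q=P[m][:,:2];print(len(Q),Q.min(0),Q.max(0),cv2.minEnclosingCircle(Q.astype(np.float32)))
    A=np.c_[2*Q,np.ones(len(Q))];x=np.linalg.lstsq(A,(Q**2).sum(1),rcond=None)[0];print("rim",x[:2],np.sqrt(x[2]+x[:2]@x[:2]))
rim(c,s)
t=np.load("pics/top.npy",allow_pickle=True).item();rim(t,None)
P=cloud(c,s);m=(np.hypot(P[...,0]-s["ee_pos"][0],P[...,1]-s["ee_pos"][1])<.02)
for z in np.arange(.1,.36,.02):
    k=m&(abs(P[...,2]-z)<.01)
    if k.sum()>5:print("pin z%.2f"%z,k.sum(),np.median(P[k],0))
E
```

```text
[ 0.5122 -0.1851  0.3475] [[ 0.9998 -0.0167 -0.0096]
 [ 0.0097  0.0088  0.9999]
 [-0.0166 -0.9998  0.0089]] 5.4
443 [ 0.4896 -0.2119] [ 0.5426 -0.1573] ((0.5170660614967346, -0.18436606228351593), 0.02793618105351925)
rim [ 0.5168 -0.1844] 0.025706937901611365
144 [ 0.4895 -0.2131] [ 0.5429 -0.1579] ((0.515712320804596, -0.1848629266023636), 0.028382815420627594)
rim [ 0.516  -0.1842] 0.025747758013547166
pin z0.12 18 [ 0.4932 -0.1883  0.12  ]
pin z0.16 31 [ 0.5041 -0.1854  0.1621]
pin z0.18 45 [ 0.5045 -0.1854  0.181 ]
pin z0.20 59 [ 0.5047 -0.1854  0.2008]
pin z0.22 68 [ 0.505  -0.1854  0.2209]
pin z0.24 83 [ 0.5054 -0.1847  0.2414]
pin z0.26 110 [ 0.5057 -0.1854  0.2607]
pin z0.28 126 [ 0.5059 -0.1848  0.2795]
pin z0.30 53 [ 0.5023 -0.1855  0.3087]
pin z0.32 415 [ 0.5024 -0.1849  0.3209]
pin z0.34 588 [ 0.5027 -0.185   0.341 ]
```

View pics/w2.png

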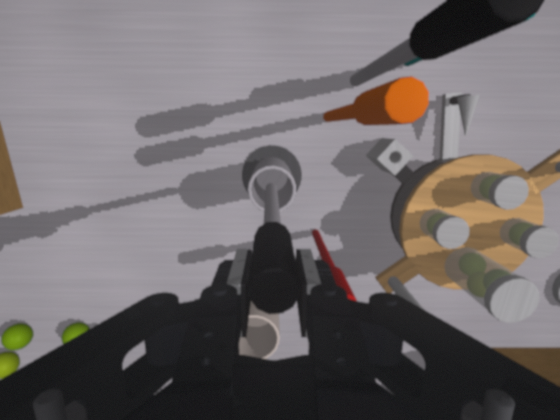

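The top and wrist measurements of the cup rim agree to about 1 mm, at (0.5167, -0.1845). The shaft at (270,205) hangs over the cup mouth at (270,185), about 6 mm short. I'll correct that and lower the pin.

Request:
servo_tool:
  targets:
    - [[-0.5, 0, -1, 4.5, 0, 0.5, 0.1], [0, 0, 0, 0, 10, 0, 0.1], [0, 0, 0, 0, 15, 0, 0.1], [0, 0, 0, 0, 0, 0, 0.1]]

```text
clock: 5.78
ee_pos: [0.5171, -0.1796, 0.3201]
orientation: [[1.0, 0.003, -0.016], [0.016, 0.002, 1.0], [0.003, -1.0, 0.002]]
force: [-1.3, -0.0, -2.3]
grip_width: 0.0209
```

Request:
servo_tool:
  targets:
    - [[0, 0, 0, -0.5, 0, -5, 0.1], [0, 0, 0, 0, 15, -0.5, 0.1], [0, 0, 0, 0, 18, -0.5, 0.1], [0, 0, 0, 0, 18, -0.5, 0.1], [0, 0, 0, 0, 18, -0.5, 0.1], [0, 0, 0, 0, 15, 0, 0.1], [0, 0, 0, 0, 0, 0, 0.1]]

```text
clock: 6.37
ee_pos: [0.5193, -0.1847, 0.2356]
orientation: [[1.0, 0.009, -0.022], [0.022, 0.002, 1.0], [0.009, -1.0, 0.002]]
force: [-1.1, 0.1, -1.9]
grip_width: 0.0206
```

Request:
servo_tool:
  targets:
    - [[0, 0, 0.5, -2, 10, 0, 0.1], [0, 0, 0, 0, 9, 0, 0.1], [0, 0, 0, 0, 8, 0, 0.1], [0, 0, 0, 0, 3, 0, 0.1], [0, 0, 0, 0, 0, 0, 0.1]]

```text
clock: 6.78
ee_pos: [0.519, -0.1851, 0.2057]
orientation: [[1.0, 0.003, -0.023], [0.023, 0.001, 1.0], [0.003, -1.0, 0.001]]
force: [-0.7, -0.9, -1.8]
grip_width: 0.0208
```

Request:
servo_tool:
  targets:
    - [[0, 0, 0, -1, 2.5, 0, 0.1], [0, 0, 0, 0, 0, 0, 0.1], [0, 0, 0, 0, 0, 0, 0.4], [0, 0, 0, 0, 0, 0, 0.6], [0, 0, 0, 0, 0, 0, 0.8], [0, 0, 0, 0, 0, 0, 1], [0, 0, 0, 0, 0, 0, 1], [0, 0, 0, 0, 0, 0, 1], [0, 0, 0, 0, 0, 0, 1], [0, 0, 0, 0, 0, 0, 1]]

```text
clock: 7.62
ee_pos: [0.5204, -0.1861, 0.2061]
orientation: [[1.0, 0.009, -0.023], [0.023, 0.0, 1.0], [0.009, -1.0, -0.0]]
force: [0.3, -0.6, -0.2]
grip_width: 0.0853
```

```bash
python3 - <<'E'
from h import *
s=env.state();print(s["ee_pos"],s["force"],s["grip_width"],s["clock"]);c=env.camera("scene")
save("s2",cv2.resize(c["color"][60:300,150:420],(675,600)))
E
```

```text
[ 0.52038345 -0.18608631  0.20609408] [ 0.31634707 -0.59370164 -0.18112155] 0.0853106857342386 7.6167
```

View pics/s2.png

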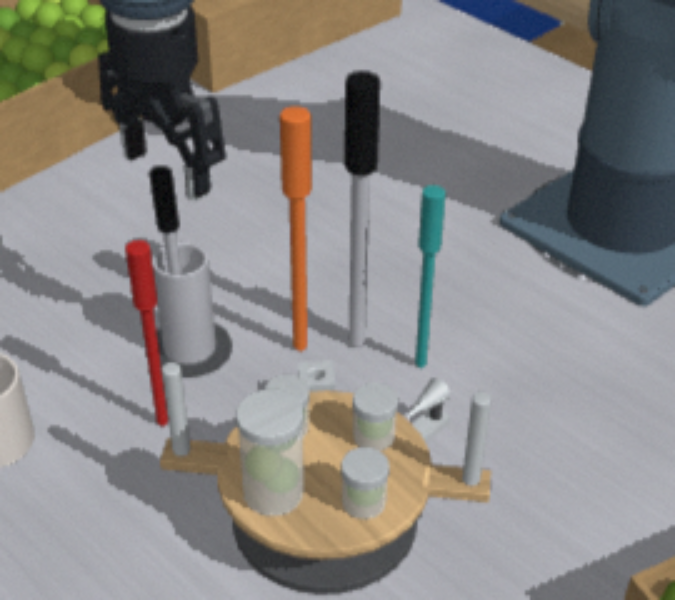

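The pin leans in the cup at (165,200) with the fingers clear of it. I'll rise straight up, then turn the jaws.

Request:
servo_tool:
  targets:
    - [[0, 0, 0, 0, -12, 0, 1], [0, 0, 0, 0, -20, 0, 1], [0, 0, 0, 0, -25, 0, 1], [0, 0, 0, 0, -25, 0, 1], [0, 6.5, 0, 0, -25, 0, 1], [0, 6.5, 0, 0, -25, 0, 1], [0, 6.5, 0, 0, -15, 0, 1], [0, 6.5, 0, 0, 0, 0, 1], [0, 6.5, 0, 0, 0, 0, 1], [0, 6.5, 0, 0, 0, 0, 1], [0, 6.5, 0, 0, 0, 0, 1], [0, 6.5, 0, 0, 0, 0, 1]]

```text
clock: 8.67
ee_pos: [0.5177, -0.1881, 0.3712]
orientation: [[0.6, 0.015, 0.8], [-0.8, 0.0, 0.6], [0.009, -1.0, 0.012]]
force: [-0.2, -0.3, -0.3]
grip_width: 0.0855
```

```bash
cat >> h.py <<'E'
def to(p,az,s):
    R=np.array(s["orientation"]);d=R.T@(np.array(p)-s["ee_pos"])*1000
    from scipy.spatial.transform import Rotation as Ro
    a=np.radians(az);z=np.array([np.cos(a),np.sin(a),0]);y=np.array([0,0,-1.]);G=np.c_[np.cross(y,z),y,z]
    print("shift mm",d.round(1),"rotvec deg",np.degrees(Ro.from_matrix(R.T@G).as_rotvec()).round(1),"az now",np.degrees(np.arctan2(R[1,2],R[0,2])).round(1),"q7",s["joints"][6].round(2),s["ee_pos"].round(4))
E
python3 -c "
from h import *
s=env.state();to([.4913,.1836,.34],40,s)"
```

```text
shift mm [-313.5   30.9  201.5] rotvec deg [-0.7 -3.2  0.5] az now 36.9 q7 1.12 [ 0.5177 -0.1881  0.3712]
```

Request:
servo_tool:
  targets:
    - [[-0.4, -1.6, 0.3, -30, 0, 19, 1], [-0.3, -1.6, 0.2, -31, 0, 20, 1], [0, 0, 0, -31, 0, 20, 1], [0, 0, 0, -31, 0, 20, 1], [0, 0, 0, -31, 0, 20, 1], [0, 0, 0, -31, 0, 20, 1], [0, 0, 0, -31, 0, 20, 1], [0, 0, 0, -31, 0, 20, 1], [0, 0, 0, -28, 0, 18, 1], [0, 0, 0, -22, 0, 14, 1], [0, 0, 0, -12, 0, 8, 1], [0, 0, 0, 0, 0, 0, 1]]

```text
clock: 9.67
ee_pos: [0.4741, 0.189, 0.3814]
orientation: [[0.632, 0.01, 0.775], [-0.775, 0.001, 0.632], [0.006, -1.0, 0.008]]
force: [0.7, 0.6, 0.1]
grip_width: 0.0853
```

```bash
python3 -c "
from h import *
np.set_printoptions(precision=4,suppress=True)
s=env.state();c=env.camera('wrist');P=cloud(c,s)
m=(abs(P[...,2]-.175)<.004)&(np.hypot(P[...,0]-.4913,P[...,1]-.1836)<.02)
print(m.sum(),P[m].mean(0) if m.any() else '')
c=env.camera('top');P=cloud(c)
m=(abs(P[...,2]-.175)<.006)&(np.hypot(P[...,0]-.4913,P[...,1]-.1836)<.02)
print(m.sum(),P[m].mean(0) if m.any() else '')
to([.4913,.1836,.28],40,s)"
```

```text
159 [0.4917 0.1844 0.175 ]
10 [0.4922 0.1782 0.1751]
shift mm [ 14.4 101.6   9.1] rotvec deg [-0.4 -0.8  0.3] az now 39.2 q7 0.3 [0.4741 0.189  0.3814]
```

Request:
servo_tool:
  targets:
    - [[-0.4, -0.8, 0.3, 14, 0, 9, 1], [0, 0, 0, 0, 25, 0, 1], [0, 0, 0, 0, 30, 0, 1], [0, 0, 0, 0, 30, 0, 1], [0, 0, 0, 0, 25, 0, 1], [0, 0, 0, 0, 10, 0, 1], [0, 0, 0, 0, 0, 0, 1]]

```text
clock: 10.35
ee_pos: [0.4972, 0.1645, 0.2631]
orientation: [[0.624, 0.01, 0.781], [-0.782, -0.001, 0.624], [0.008, -1.0, 0.007]]
force: [0.4, -1.0, -0.1]
grip_width: 0.085
```

```bash
python3 -c "
from h import *
s=env.state();to([.4915,.184,.158],40,s)"
```

```text
shift mm [-19.6 105.    6.9] rotvec deg [-0.4 -1.4  0.4] az now 38.6 q7 0.44 [0.4972 0.1645 0.2631]
```

Request:
servo_tool:
  targets:
    - [[0, -0.7, 0, -14, 0, 5, 1], [-0.3, -0.7, 0.3, -5, 0, 2, 1], [0, 0, 0, 0, 0, 0, 1]]

```text
clock: 10.6
ee_pos: [0.4922, 0.1828, 0.2663]
orientation: [[0.641, 0.005, 0.768], [-0.768, 0.0, 0.641], [0.003, -1.0, 0.004]]
force: [0.9, 0.4, -0.0]
grip_width: 0.0856
```

```bash
python3 -c "
from h import *
s=env.state();to([.4915,.184,.158],40,s)"
```

```text
shift mm [ -1.7 108.3  -0.2] rotvec deg [-0.2 -0.2  0.2] az now 39.8 q7 0.42 [0.4922 0.1828 0.2663]
```

Request:
servo_tool:
  targets:
    - [[0, 0, 0, -1.5, 15, 0, 1], [0, 0, 0, 0, 20, 0, 1], [0, 0, 0, 0, 20, 0, 1], [0, 0, 0, 0, 0, 0, 1]]

```text
clock: 10.93
ee_pos: [0.496, 0.1885, 0.2165]
orientation: [[0.645, 0.016, 0.764], [-0.764, 0.008, 0.645], [0.005, -1.0, 0.018]]
force: [-0.1, -0.6, -0.7]
grip_width: 0.0857
```

```bash
python3 -c "
from h import *
s=env.state();to([.4915,.184,.158],40,s)"
```

```text
shift mm [ 0.3 58.4 -7.3] rotvec deg [-1.   0.1  0.3] az now 40.2 q7 0.46 [0.496  0.1885 0.2165]
```

Request:
servo_tool:
  targets:
    - [[-1, 0, 0.3, 0, 10, -7, 1], [0, 0, 0, 0, 18, 0, 1], [0, 0, 0, 0, 18, 0, 1], [0, 0, 0, 0, 12, 0, 1], [0, 0, 0, 0, 0, 0, 1]]

```text
clock: 11.35
ee_pos: [0.4939, 0.1858, 0.1618]
orientation: [[0.647, 0.005, 0.763], [-0.763, 0.004, 0.647], [-0.0, -1.0, 0.006]]
force: [-0.2, 0.3, -0.4]
grip_width: 0.0855
```

```bash
python3 -c "
from h import *
s=env.state();to([.4915,.184,.158],40,s)"
```

```text
shift mm [-0.2  3.7 -3.1] rotvec deg [-0.4  0.3 -0. ] az now 40.3 q7 0.52 [0.4939 0.1858 0.1618]
```

Request:
servo_tool:
  squeeze: 50
  targets:
    - [[-0.4, 0, 0, 0, 3, -3, 0.5], [0, 0, 0, 0, 0, 0, 0.05], [0, 0, 0, 0, 0, 0, 0.05], [0, 0, 0, 0, 0, 0, 0.05], [0, 0, 0, 0, 0, 0, 0.05], [0, 0, 0, 0, 0, 0, 0.05], [0, 0, 0, 0, 0, 0, 0.05], [0, 0, 0, 0, 0, 0, 0.05], [0, 0, 0, 0, 0, 0, 0.05]]

```text
clock: 12.1
ee_pos: [0.4936, 0.1843, 0.1624]
orientation: [[0.647, 0.003, 0.763], [-0.763, 0.002, 0.647], [0.001, -1.0, 0.003]]
force: [0.3, -0.5, -1.5]
grip_width: 0.0137
```

```bash
cat >> h.py <<'E'
AX=np.array([.5713,.0843])
def arc(s,target):  # state of the post on its circle, tall-jar angle
    d=s["ee_pos"][:2]-AX;a=np.degrees(np.arctan2(d[1],d[0]))%360
    R=np.array(s["orientation"]);az=np.degrees(np.arctan2(R[1,2],R[0,2]))
    print("post ang %.2f r %.4f jar %.2f togo %.2f az-post %.1f"%(a,np.hypot(*d),(a-135)%360,(a-target+180)%360-180,(az-a+180)%360-180),"q",s["joints"].round(2),"F",s["force"].round(1),"T",s["ft_torque"].round(2),"w",s["grip_width"].round(4),"p",s["ee_pos"].round(4),s["clock"])
    for st in(3,6):
        b=np.radians(a-st);q=AX+.128*np.array([np.cos(b),np.sin(b)])
        print(st,"deg cw: tool shift",(R.T@np.append(q-s["ee_pos"][:2],.157-s["ee_pos"][2])*1000).round(1),"tilt fix",np.degrees([R[2,2]*-1,R[2,0]]).round(1))
E
python3 -c "
from h import *
arc(env.state(),319.7)"
```

```text
Traceback (most recent call last):
  File "h.py", line 25, in arc
    print("post ang %.2f r %.4f jar %.2f togo %.2f az-post %.1f"%(a,np.hypot(*d),(a-135)%360,(a-target+180)%360-180,(az-a+180)%360-180),"q",s["joints"].round(2),"F",s["force"].round(1),"T",s["ft_torque"].round(2),"w",s["grip_width"].round(4),"p",s["ee_pos"].round(4),s["clock"])
                                                                                                                                                                                                                         ^^^^^^^^^^^^^^^^^^^^^
AttributeError: 'float' object has no attribute 'round'
```

```bash
sed -i 's/s\["grip_width"\].round(4)/round(float(s["grip_width"]),4)/' h.py; python3 -c "
from h import *
arc(env.state(),319.7)"
```

```text
post ang 127.84 r 0.1266 jar 352.84 togo 168.14 az-post -87.6 q [-0.81  0.45  0.47  1.95 -0.28  0.8   0.52] F [ 0.3 -0.5 -1.5] T [-0.01 -0.03 -0.02] w 0.0137 p [0.4936 0.1843 0.1624] 12.1
3 deg cw: tool shift [-0.9  5.5  6.7] tilt fix [-0.2  0. ]
6 deg cw: tool shift [-0.1  5.5 13.4] tilt fix [-0.2  0. ]
```

Request:
servo_tool:
  targets:
    - [[0, 4, 0, 0.3, 1, 9, 0.05], [0, 6, 0, 0.7, 1, 13.4, 0.05], [0, 6, 0, 0.7, 1, 13.4, 0.05], [0, 6, 0, 0.7, 0, 13.4, 0.05], [0, 0, 0, 0, 0, 0, 0.05]]

```text
clock: 12.52
ee_pos: [0.5393, 0.2071, 0.1625]
orientation: [[0.296, 0.005, 0.955], [-0.955, 0.002, 0.296], [-0.0, -1.0, 0.006]]
force: [1.2, 0.5, 0.3]
grip_width: 0.0134
```

```bash
python3 -c "
from h import *
arc(env.state(),319.7)"
```

```text
post ang 104.63 r 0.1269 jar 329.63 togo 144.93 az-post -87.4 q [-0.85  0.55  0.56  1.82 -0.37  0.87  0.18] F [1.2 0.5 0.3] T [ 0.19 -0.24  0.03] w 0.0134 p [0.5393 0.2071 0.1625] 12.5167
3 deg cw: tool shift [-0.6  5.5  6.7] tilt fix [-0.3 -0. ]
6 deg cw: tool shift [ 0.2  5.5 13.4] tilt fix [-0.3 -0. ]
```

Tracking is good, so I'll continue.

Request:
servo_tool:
  targets:
    - [[0, 4, 0, 0, 0, 9, 0.05], [0, 6, 0, 0.4, 0, 13.4, 0.05], [0, 6, 0, 0.6, 0, 13.4, 0.05], [0, 6, 0, 0.6, 0, 13.4, 0.05], [0, 6, 0, 0.6, 0, 13.4, 0.05], [0, 6, 0, 0.6, 0, 13.4, 0.05], [0, 6, 0, 0.6, 0, 13.4, 0.05], [0, 0, 0, 0, 0, 0, 0.05]]

```text
clock: 13.18
ee_pos: [0.6261, 0.1994, 0.1625]
orientation: [[-0.399, -0.001, 0.917], [-0.917, -0.003, -0.399], [0.003, -1.0, 0.001]]
force: [1.9, 0.3, -0.5]
grip_width: 0.0133
```

```bash
python3 -c "
from h import *
arc(env.state(),319.7)"
```

```text
post ang 64.53 r 0.1275 jar 289.53 togo 104.83 az-post -88.0 q [-0.84  0.73  0.71  1.6  -0.54  1.01 -0.37] F [ 1.9  0.3 -0.5] T [ 0.26 -0.56 -0.  ] w 0.0133 p [0.6261 0.1994 0.1625] 13.1833
3 deg cw: tool shift [-0.1  5.5  6.7] tilt fix [-0.   0.2]
6 deg cw: tool shift [ 0.6  5.5 13.4] tilt fix [-0.   0.2]
```

Request:
servo_tool:
  targets:
    - [[0, 4, 0, 0.3, 0, 9, 0.05], [0, 6, 0, 0.7, 0, 13.4, 0.05], [0, 6, 0, 0.7, 0, 13.4, 0.05], [0, 6, 0, 0.7, 0, 13.4, 0.05], [0, 6, 0, 0.7, 0, 13.4, 0.05], [0, 6, 0, 0.7, 0, 13.4, 0.05], [0, 6, 0, 0.7, 0, 13.4, 0.05], [0, 0, 0, 0, 0, 0, 0.05]]

```text
clock: 13.85
ee_pos: [0.6873, 0.1383, 0.1626]
orientation: [[-0.894, -0.006, 0.448], [-0.448, -0.002, -0.894], [0.006, -1.0, -0.002]]
force: [3.4, -0.4, -2.5]
grip_width: 0.0135
```

```bash
python3 -c "
from h import *
arc(env.state(),319.7)"
```

```text
post ang 24.95 r 0.1280 jar 249.95 togo 65.25 az-post -88.3 q [-0.76  0.86  0.86  1.47 -0.69  1.13 -0.88] F [ 3.4 -0.4 -2.5] T [-0.2  -0.92  0.11] w 0.0135 p [0.6873 0.1383 0.1626] 13.85
3 deg cw: tool shift [0.3 5.6 6.7] tilt fix [0.1 0.4]
6 deg cw: tool shift [ 1.   5.6 13.4] tilt fix [0.1 0.4]
```

Request:
servo_tool:
  targets:
    - [[0, 4, 0, 0.6, 0, 9, 0.05], [0, 6, 0, 0.9, 0, 13.4, 0.05], [0, 6, 0, 0.9, 0, 13.4, 0.05], [0, 6, 0, 0.9, 0, 13.4, 0.05], [0, 6, 0, 0.9, 0, 13.4, 0.05], [0, 6, 0, 0.9, 0, 13.4, 0.05], [0, 6, 0, 0.9, 0, 13.4, 0.05], [0, 0, 0, 0, 0, 0, 0.05]]

```text
clock: 14.52
ee_pos: [0.6952, 0.0515, 0.1625]
orientation: [[-0.974, -0.004, -0.226], [0.226, 0.004, -0.974], [0.005, -1.0, -0.003]]
force: [1.7, -2.6, -1.6]
grip_width: 0.0134
```

```bash
python3 -c "
from h import *
arc(env.state(),319.7)"
```

```text
post ang 345.16 r 0.1282 jar 210.16 togo 25.46 az-post -88.2 q [-0.7   0.92  1.    1.49 -0.81  1.19 -1.36] F [ 1.7 -2.6 -1.6] T [-0.65 -0.36  0.  ] w 0.0134 p [0.6952 0.0515 0.1625] 14.5167
3 deg cw: tool shift [0.5 5.5 6.7] tilt fix [0.1 0.3]
6 deg cw: tool shift [ 1.3  5.5 13.4] tilt fix [0.1 0.3]
```

Request:
servo_tool:
  targets:
    - [[0, 4, 0, 0.7, 0, 9, 0.05], [0, 6, 0, 1, 0, 13.4, 0.05], [0, 6, 0, 1, 0, 13.4, 0.05], [0, 4, 0, 0.6, 0, 9, 0.05], [0, 2.5, 0, 0.3, 0, 5.6, 0.05], [0, 0, 0, 0, 0, 0, 0.05], [0, 0, 0, 0, 0, 0, 0.05]]

```text
clock: 15.1
ee_pos: [0.6752, 0.0093, 0.1625]
orientation: [[-0.829, 0.003, -0.559], [0.559, 0.005, -0.829], [0.0, -1.0, -0.006]]
force: [3.6, -1.6, -2.0]
grip_width: 0.0135
```

```bash
cat > look.py <<'E'
from h import *
import sys
np.set_printoptions(precision=4,suppress=True)
arc(env.state(),319.7)
c=env.camera("top");P=cloud(c);Z=P[...,2]
R=np.hypot(P[...,0]-AX[0],P[...,1]-AX[1])<.175
def cen(z,tol,mina):
    m=R&(abs(Z-z)<tol);n,l,st,ce=cv2.connectedComponentsWithStats(m.astype(np.uint8))
    return [(st[i,4],onplane(c,*ce[i],z)[:2]) for i in range(1,n) if st[i,4]>=mina]
for t,z in(("175",.175),("125",.125)):
    for a,p in cen(z,.005,15):
        d=p-AX;print(t,a,p,"r %.4f ang %.2f"%(np.hypot(*d),np.degrees(np.arctan2(d[1],d[0]))%360))
d=P[...,:2]-AX;r=np.hypot(d[...,0],d[...,1]);a=np.degrees(np.arctan2(d[...,1],d[...,0]))%360
m=(r>.13)&(r<.170)&(abs(a-185)<12)&(Z>.03)&(Z<.065);print("ptr",m.sum(),a[m].mean(),[((a[k].min()+a[k].max())/2).round(2) for k in [m&(r>x)&(r<x+.01) for x in(.13,.14,.15,.16)]])
save(sys.argv[1],c["color"][130:330,180:460].repeat(3,0).repeat(3,1)[:, :800])
E
python3 look.py t3
```

```text
post ang 324.16 r 0.1281 jar 189.16 togo 4.46 az-post -88.1 q [-0.7   0.93  1.08  1.56 -0.87  1.18 -1.6 ] F [ 3.6 -1.6 -2. ] T [-0.59 -0.68 -0.04] w 0.0135 p [0.6752 0.0093 0.1625] 15.1
3 deg cw: tool shift [0.5 5.5 6.7] tilt fix [0.3 0. ]
6 deg cw: tool shift [ 1.2  5.5 13.4] tilt fix [0.3 0. ]
175 177 [0.509  0.0629] r 0.0658 ang 198.94
125 120 [0.575  0.0225] r 0.0619 ang 273.46
ptr 119 185.10478477533908 [np.float64(184.98), np.float64(185.0), np.float64(185.19), np.float64(185.01)]
```

```bash
cat > look2.py <<'E'
from h import *
import sys
np.set_printoptions(precision=4,suppress=True)
def lids(c,tag):
    P=cloud(c);Z=P[...,2];R=np.hypot(P[...,0]-AX[0],P[...,1]-AX[1])<.1
    for z in(.175,.125,):
        m=R&(abs(Z-z)<.004);n,l,st,ce=cv2.connectedComponentsWithStats(m.astype(np.uint8))
        for i in range(1,n):
            if st[i,4]<60:continue
            p=onplane(c,*ce[i],z)[:2];e=cv2.minEnclosingCircle(P[l==i][:,:2].astype(np.float32))
            for q in(p,np.array(e[0])):
                d=q-AX;print(tag,z,st[i,4],q,"R%.4f"%e[1],"r %.4f ang %.2f"%(np.hypot(*d),np.degrees(np.arctan2(d[1],d[0]))%360))
if len(sys.argv)>2: lids(np.load("pics/scene.npy",allow_pickle=True).item(),"start")
arc(env.state(),319.7)
c=env.camera("scene");lids(c,"now");save(sys.argv[1],cv2.resize(c["color"][130:330,170:437],(800,600)))
E
python3 look2.py s3 1
```

```text
start 0.175 436 [0.6275 0.0823] R0.0282 r 0.0563 ang 357.92
start 0.175 436 [0.6265 0.0805] R0.0282 r 0.0553 ang 356.09
start 0.125 117 [0.56   0.0307] R0.0201 r 0.0548 ang 258.12
start 0.125 117 [0.565  0.0317] R0.0201 r 0.0530 ang 263.19
start 0.125 203 [0.518  0.0934] R0.0212 r 0.0541 ang 170.26
start 0.125 203 [0.5172 0.0921] R0.0212 r 0.0546 ang 171.78
start 0.125 233 [0.578  0.1425] R0.0202 r 0.0586 ang 83.40
start 0.125 233 [0.5771 0.1422] R0.0202 r 0.0582 ang 84.30
start 0.125 68 [0.6387 0.0964] R0.0246 r 0.0684 ang 10.16
start 0.125 68 [0.6318 0.0866] R0.0246 r 0.0605 ang 2.17
post ang 324.21 r 0.1281 jar 189.21 togo 4.51 az-post -88.2 q [-0.7   0.93  1.08  1.56 -0.87  1.19 -1.6 ] F [ 3.  -3.8 -2. ] T [-0.85 -0.47  0.02] w 0.0138 p [0.6752 0.0094 0.1626] 15.15
3 deg cw: tool shift [0.5 5.5 6.7] tilt fix [0.3 0. ]
6 deg cw: tool shift [ 1.2  5.5 13.4] tilt fix [0.3 0. ]
now 0.175 369 [0.5187 0.0794] R0.0281 r 0.0528 ang 185.33
now 0.175 369 [0.5179 0.0776] R0.0281 r 0.0538 ang 187.18
now 0.125 198 [0.5809 0.0331] R0.0217 r 0.0521 ang 280.65
now 0.125 198 [0.5809 0.0322] R0.0217 r 0.0530 ang 280.41
now 0.125 232 [0.5638 0.1416] R0.0212 r 0.0578 ang 97.43
now 0.125 232 [0.5622 0.1421] R0.0212 r 0.0585 ang 98.92
now 0.125 232 [0.6268 0.0962] R0.0211 r 0.0567 ang 12.09
now 0.125 232 [0.626  0.0941] R0.0211 r 0.0556 ang 10.13
```

View pics/s3.png

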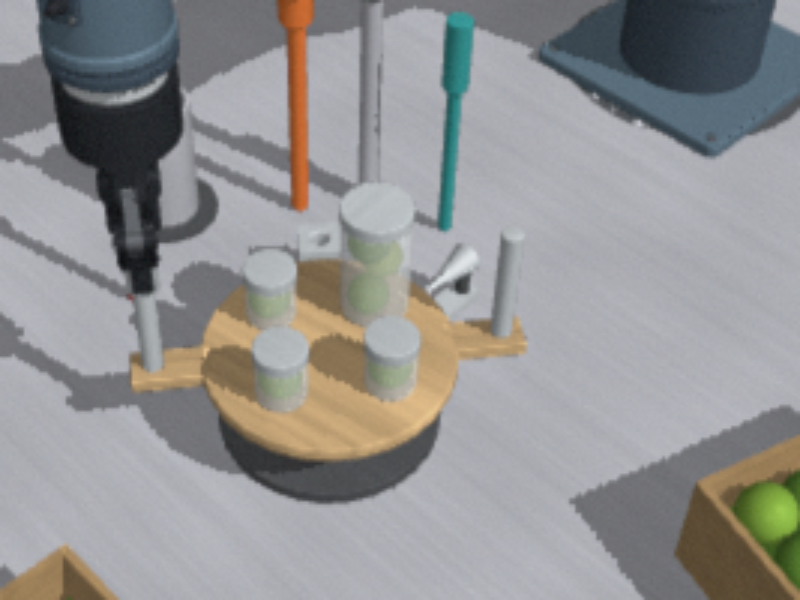

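The tall jar's lid at (377,210) is nearly in line with the pointer, whose tip is at (430,290). It is at about 189.1° and the pointer is at 185.1° in both cameras once the scene camera's axis offset is removed. About 4° remain.

Request:
servo_tool:
  targets:
    - [[0, 2, 0, 0.5, 0, 4.5, 0.05], [0, 2, 0, 0.3, 0, 4.5, 0.05], [0, 0, 0, 0, 0, 0, 0.05], [0, 0, 0, 0, 0, 0, 0.05]]

```text
clock: 15.53
ee_pos: [0.671, 0.0039, 0.1626]
orientation: [[-0.792, 0.005, -0.61], [0.61, 0.005, -0.792], [-0.002, -1.0, -0.007]]
force: [3.3, -3.0, -2.1]
grip_width: 0.0135
```

```bash
cat > look3.py <<'E'
from h import *
import sys
def ang(d):return np.degrees(np.arctan2(d[1],d[0]))%360
def meas(c,jar0):
    P=cloud(c);Z=P[...,2];ax=np.array([.5716,.0870]);L=[]
    def near(a,r,z,w):
        q=ax+r*np.array([np.cos(np.radians(a)),np.sin(np.radians(a))]);m=(abs(Z-z)<.005)&(np.hypot(P[...,0]-q[0],P[...,1]-q[1])<w)
        if m.sum()<8:return None,m.sum(),0
        e=cv2.minEnclosingCircle(P[m][:,:2].astype(np.float32));return np.array(e[0]),m.sum(),e[1]
    for k in range(4):L.append(near(jar0+90*k,.055,.175 if k==0 else .125,.036 if k==0 else .028))
    b=near(jar0-45,.128,.175,.016);a=near(jar0+135,.128,.175,.016)
    for x in L+[b,a]:print(x)
    print("tall-low",ang(L[0][0]-L[2][0]));print("side pair-90",(ang(L[3][0]-L[1][0])-90+180-0)%360 if 0 else (ang(L[1][0]-L[3][0])+90)%360)
    mid=(L[1][0]+L[3][0])/2;print("mid",mid)
    if b[0] is not None:print("post_b+45 via mid",ang(b[0]-mid)+45,"r",np.hypot(*(b[0]-mid)))
if len(sys.argv)>1:meas(np.load("pics/scene.npy",allow_pickle=True).item(),354)
arc(env.state(),320.1);meas(env.camera("scene"),185.1)
E
python3 look3.py 1
```

```text
(array([0.62648743, 0.0805241 ]), np.int64(443), 0.02824091725051403)
(array([0.57708359, 0.14225313]), np.int64(239), 0.02017468400299549)
(array([0.51722217, 0.09211448]), np.int64(207), 0.021220725029706955)
(array([0.56501746, 0.03172152]), np.int64(117), 0.02008168026804924)
(array([ 0.65195876, -0.01295608]), np.int64(39), 0.008143683895468712)
(array([0.49148482, 0.1869078 ]), np.int64(43), 0.007849203422665596)
tall-low 353.94495979257556
side pair-90 173.77000514198022
mid [0.57105052 0.08698733]
post_b+45 via mid 353.991572368361 r 0.1285878224055568
post ang 321.12 r 0.1281 jar 186.12 togo 1.02 az-post -88.7 q [-0.7   0.93  1.09  1.58 -0.88  1.18 -1.65] F [ 3.3 -3.  -2.1] T [-0.74 -0.57  0.03] w 0.0135 p [0.671  0.0039 0.1626] 15.5333
3 deg cw: tool shift [0.4 5.5 6.7] tilt fix [ 0.4 -0.1]
6 deg cw: tool shift [ 1.1  5.5 13.4] tilt fix [ 0.4 -0.1]
(array([0.51735741, 0.0811412 ]), np.int64(384), 0.028547771275043488)
(array([0.57641184, 0.03165198]), np.int64(206), 0.02142474241554737)
(array([0.62622106, 0.09326858]), np.int64(242), 0.020562397316098213)
(array([0.56567436, 0.14220041]), np.int64(239), 0.020676400512456894)
(array([0.47307745, 0.16768523]), np.int64(41), 0.007949943654239178)
(array([0.66920698, 0.00659568]), np.int64(10), 0.015266318805515766)
tall-low 186.35652396049355
side pair-90 5.547690209872599
mid [0.5710431 0.0869262]
post_b+45 via mid 185.499173452925 r 0.12696176979988755
```

Request:
servo_tool:
  targets:
    - [[0, 0.7, 0, 0.3, 0, 1.8, 0.05], [0, 0, 0, 0, 0, 0, 0.05], [0, 0, 0, 0, 0, 0, 0.05], [0, 0, 0, 0, 0, 0, 0.05]]

```text
clock: 15.92
ee_pos: [0.6703, 0.003, 0.1626]
orientation: [[-0.787, 0.006, -0.617], [0.617, 0.004, -0.787], [-0.002, -1.0, -0.007]]
force: [0.7, -3.0, -0.7]
grip_width: 0.0132
```

```bash
cat >> look3.py <<'E'
for t,c,ax in(("scene",env.camera("scene"),[.571,.0869]),("top",env.camera("top"),AX)):
    P=cloud(c);d=P[...,:2]-np.array(ax);r=np.hypot(d[...,0],d[...,1]);a=ang(d.transpose(2,0,1))
    m=(r>.12)&(r<.17)&(abs(a-185)<9)&(P[...,2]>.033)&(P[...,2]<.065)
    print(t,[((a[k].min()+a[k].max())/2).round(2) for k in [m&(r>x)&(r<x+.01) for x in(.12,.13,.14,.15,.16)]])
    k=m&(P[...,2]>.045);s=np.polyfit(r[k]*np.cos(np.radians(a[k]-185)),r[k]*np.sin(np.radians(a[k]-185)),1);print("line at tip, ang",185+np.degrees(np.arctan2(np.polyval(s,.118),.118)),"at .14",185+np.degrees(np.arctan2(np.polyval(s,.145),.145)))
E
python3 look3.py
```

```text
post ang 320.59 r 0.1281 jar 185.59 togo 0.49 az-post -88.7 q [-0.7   0.93  1.09  1.58 -0.88  1.18 -1.65] F [ 0.7 -3.  -0.7] T [-0.78 -0.43  0.08] w 0.0132 p [0.6703 0.003  0.1626] 15.9167
3 deg cw: tool shift [0.4 5.5 6.7] tilt fix [ 0.4 -0.1]
6 deg cw: tool shift [ 1.1  5.5 13.4] tilt fix [ 0.4 -0.1]
(array([0.51717836, 0.08113256]), np.int64(374), 0.02778678387403488)
(array([0.57611412, 0.03216847]), np.int64(208), 0.020562604069709778)
(array([0.62615174, 0.09259175]), np.int64(248), 0.020672239363193512)
(array([0.56600034, 0.14072981]), np.int64(237), 0.021204078570008278)
(array([0.47220215, 0.16919576]), np.int64(45), 0.008895646780729294)
(array([0.67031109, 0.00733761]), np.int64(15), 0.015009462833404541)
tall-low 186.0029238664972
side pair-90 5.322418510016291
mid [0.57105723 0.08644914]
post_b+45 via mid 185.06899407437956 r 0.1289159736891479
scene [np.float64(185.32), np.float64(184.55), np.float64(185.04), np.float64(185.39), np.float64(184.61)]
line at tip, ang 185.88534751175115 at .14 184.74011276980696
top [np.float64(185.24), np.float64(184.97), np.float64(185.0), np.float64(185.2), np.float64(184.99)]
line at tip, ang 184.91346355359485 at .14 185.10157062118185
```

Request:
servo_tool:
  targets:
    - [[0, 0.3, 0, 0, 0, 0.9, 0.05], [0, 0, 0, 0, 0, 0, 0.05], [0, 0, 0, 0, 0, 0, 0.05], [0, 0, 0, 0, 0, 0, 0.05], [0, 0, 0, 0, 0, 0, 0.05], [0, 0, 0, 0, 0, 0, 0.05]]

```text
clock: 16.57
ee_pos: [0.67, 0.0026, 0.1625]
orientation: [[-0.783, 0.007, -0.621], [0.622, 0.004, -0.783], [-0.003, -1.0, -0.008]]
force: [2.1, -3.1, -1.1]
grip_width: 0.0132
```

```bash
python3 look3.py; python3 -c "
from h import *
c=env.camera('scene');print(env.state()['qd']);save('s4',cv2.resize(c['color'][100:320,130:423],(800,600)))"
```

```text
post ang 320.37 r 0.1281 jar 185.37 togo 0.27 az-post -88.8 q [-0.7   0.93  1.09  1.58 -0.88  1.18 -1.66] F [ 2.1 -3.1 -1.1] T [-0.79 -0.53  0.09] w 0.0132 p [0.67   0.0026 0.1625] 16.5667
3 deg cw: tool shift [0.4 5.5 6.7] tilt fix [ 0.4 -0.1]
6 deg cw: tool shift [ 1.1  5.4 13.4] tilt fix [ 0.4 -0.1]
(array([0.5173288 , 0.08209431]), np.int64(378), 0.02814546786248684)
(array([0.57525444, 0.03146176]), np.int64(213), 0.0218778345733881)
(array([0.62614101, 0.0920055 ]), np.int64(246), 0.02039323002099991)
(array([0.56586099, 0.14140123]), np.int64(236), 0.020527994260191917)
(array([0.47293377, 0.16737197]), np.int64(44), 0.008679595775902271)
(array([0.66953474, 0.0053059 ]), np.int64(14), 0.015323735773563385)
tall-low 185.2044388632682
side pair-90 4.8836079759248605
mid [0.57055771 0.0864315 ]
post_b+45 via mid 185.33771157017208 r 0.1268140177653045
scene [np.float64(185.33), np.float64(185.09), np.float64(184.89), np.float64(185.57), np.float64(184.8)]
line at tip, ang 185.12311943095884 at .14 184.6623017932323
top [np.float64(185.26), np.float64(184.99), np.float64(184.99), np.float64(185.2), np.float64(185.02)]
line at tip, ang 185.1134645316475 at .14 185.20520189661835
[-0.0006346  -0.00113688 -0.00015652 -0.00047315 -0.00022353  0.00120869
 -0.00030798]
```

View pics/s4.png

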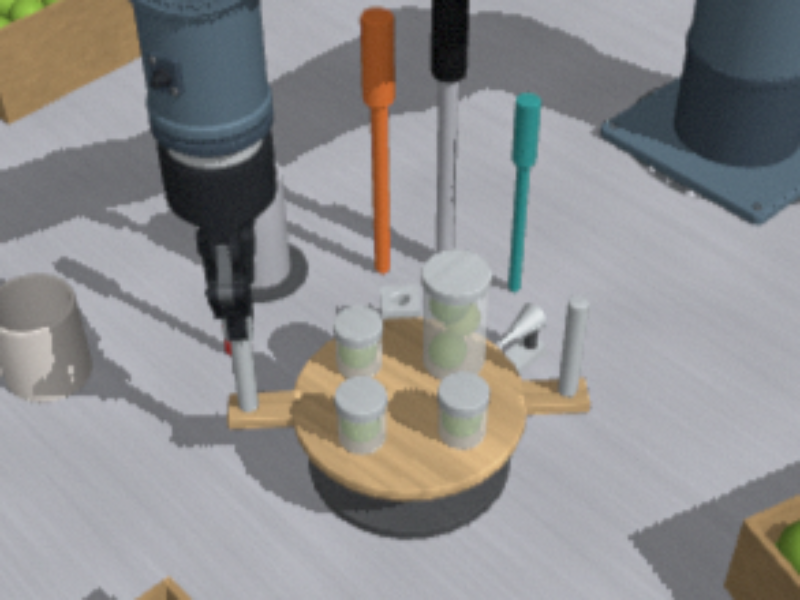

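The last picture shows the tall jar's lid at (455,275), with the pointer at (525,325) in line with it at about 185.2° against 185.1°. The gripper holds post_a at (235,320), and the arm is still. Handing in.

```bash
python3 -c "
from bench import env
print(env.close_job())"
```

```text
the job is handed in; nothing more can be done
None
```

I pulled the pin straight up out of its socket, stood it in the steel cup and let go. A picture taken then shows it leaning on the rim with the fingers clear. Next I gripped post_a and turned the turntable about 168° clockwise until the tall jar faced the pointer. I handed the job in at about 17 s, still gripping the post.

- **Alignment:** the last vision estimates of the tall jar's direction were 184.9°, 185.2° and 185.3°, and the TCP reading gave 185.4°. The pointer measured about 185.1° in both cameras. So the error is roughly 0.3° or less, though single readings scatter by up to about 0.5°.
- **Grip and stillness:** the finger opening read 13.2 mm on the 16 mm post. The earlier pin grasp also read about 1.5 mm under its true size. Joint speeds were practically zero, and the wrist force was about 4 N.
- **Not checked:** in the last picture the arm hid the pin in the cup and most of the red decoy pin. I also did not measure the carton, ring gauge and mug again afterwards. No force reading after a move was above about 5 N.

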